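Offer the amber jewel up to the sun-catcher

ROBOT

A 7-joint arm with a two-finger parallel gripper is mounted at the origin on the work surface. World frame = base frame: x ahead of the robot, y to its left, z up, the work surface at z = 0. Lengths are in m, angles in rad, forces in N, time in s.
With the tool pointing down it reaches from about 0.4 to 0.85 m from the base axis. Payload 10.4 kg.
Tool frame: the origin (TCP) lies between the finger pads; the fingertips stand 14 mm ahead of it and the grasp point (between the pads) lies 5 mm behind it; z points along the fingers, y is the direction in which the jaws open and shut (so a half turn about z gives the same grasp; the last joint's range is limited). The gripper opens to 87 mm and grips with 3 to 60 N. Pads are 19 mm wide; open, the fingers measure 117 mm over their backs; the gripper's body (75 mm by 190 mm) begins 51 mm behind the grasp point.
Start: joints at [-1.364, 0.332, -0.065, 1.46, 0.022, 1.35, -0.088], TCP at [0.142, 0.609, 0.216] pointing down, gripper open.
Joint ranges: [-2.6, 2.6], [-0.5, 2.12], [-1.47, 1.34], [0.16, 2.42], [-1.27, 4.41], [0.06, 2.06], [-2.6, 2.6]. Speed limits (rad/s): [2.22, 2.22, 2.79, 2.79, 3.14, 3.14, 3.14].

INTERFACE

Orientations are given as a unit quaternion [x, y, z, w].
In Python, from bench import readout, camera, calibration, order gives the robot as it stands.
- The arm moves only by the tool apply_moves, never from a script. Its argument "deltas" is a list of rows, each an object with "translation": the shift along the world's x, y, z in m, a list of three; "turn": the turn, a rotation vector about the world's x, y, z in rad, a list of three; "hand": the finger opening in m, from 0 to 0.087. A call has 1 to 5 rows; each row shifts and turns the pose as measured when the row begins; what a row does not reach is not made up. A row lasts 1/10 s, in which the tool goes at most 50 mm and 8.59 degrees, less where a joint would pass 70% of its speed; a pose out of reach is approached as far as the arm can. A call with a gripper value outside its range is refused whole. The fingers move at their own pace and stop on an object; "newtons" is the grip in N (left out, the last holds). Time passes only in rows, so rows that do not move let the fingers close. It gives the time, the measured TCP pose, the force and the opening at its end, in the units of the state.
- readout.read_state(): the state, without advancing time (a new reading comes with each control period).
- camera(name): name is "scene" or "top" or "wrist"; returns the picture (480x640x3 uint8, red, green, blue); there is no depth.
- calibration(name): a dict with "fx", "fy", "cx", "cy" (pixels), "extrinsics" (4x4, takes a point from world to camera coordinates). Camera axes: x right, y down, z forward; pixel columns grow to the right and rows downward; lengths in m; the calibration is good to about 2 mm. The wrist camera is an equidistant fisheye: a pixel r from the principal point sees the ray r / f radians off the axis. A picture is of the moment at which its call begins: read the wrist's pose just before it. calibration takes no time and is no camera call; for the wrist camera it gives the pose at the moment of the call.
- order.close_job(): hands the job in, once; it reports no verdict.
The state is a dict: "time": time; "joint_positions": joint angles; "joint_vel": joint speeds; "joint_torque": joint torques, N m; "ee_pos": TCP position; "eef_rot": TCP orientation; "ft_force": force on the tool from outside, world axes, zero at the start; "torque": the same for the moment, N m; "width": finger opening in m.
Only numpy, scipy, OpenCV 4.12 (cv2) and the standard library are available. Lean on these libraries where they do the work, as an engineer would, in place of code of your own. Each camera call takes 0.05 s, during which the arm holds its last target. There are 200 camera calls.

TASK

I want to judge the amber glass jewel against the lit sun-catcher before it is glued in. Pluck it from its pocket in the grey tray, carry it over the tops of the standing paint tubes, and stop with it held level about a centimetre above the empty opening in the middle of the panel, centred on it and turned so that its long sides run with the opening's. The jewel and the robot must never touch the panel, and the other jewels, the tubes and the flux bottle stay as they are; do not put the jewel down: the program finishes while still holding it there, still.

Things in the scene. Friction and masses are not known exactly. Their poses are not given: they have to be found in the camera images.
- jewel_amber: Amber (orange-yellow) glass jewel, the one to pick: 42 mm along x, 22 mm along y, 15 mm high, about 30 g. Sides upright for the lower 11 mm, then facets slope in to a flat top 30 x 10 mm. Origin: centre of its underside, z up. Lies in a tray pocket, long side along the tray's x, underside 3 mm below the tray's top (8 mm of upright side stands proud). Grip it across the 22 mm.
- jewel_ruby: Dark red jewel of the same shape and size, in another pocket. Leave it there.
- jewel_green: Green jewel of the same shape and size, in another pocket. Leave it there.
- jewel_blue: Blue jewel of the same shape and size, in another pocket. Leave it there.
- tray: Flat grey tray, 140 mm along x, 176 mm along y, 10 mm thick, fixed to the table on the robot's left or right. Origin: centre of its underside. Six pockets 45 x 25 mm (long side along x), 3 mm deep, at x = -32, +32 and y = -55, 0, +55 mm; four hold jewels. Neighbours leave 33 mm free along y, 22 mm along x: pads opened over about 55 mm come down on a neighbour.
- rack: Wooden block, 240 mm along x, 60 mm along y, 30 mm high, fixed to the table between the tray and the light pad. Origin: centre of its underside. Four paint tubes stand cap down in a row of holes along its x (at -81, -27, 27, 81 mm); their tops are 122 mm above the table.
- tube_red: White paint tube with a red band, standing cap down in the rack: 24 to 36 mm wide, 116 mm long, 45 g, loose. Origin at the centre of the cap's lower end, z up.
- tube_yellow: The same, with a yellow band.
- tube_teal: The same, with a teal band.
- tube_violet: The same, with a violet band.
- flux_bottle: Loose white plastic bottle with a red cap, 42 mm in diameter, 95 mm tall, standing beyond the rack. Origin at the centre of its underside.
- panel: Stained-glass panel, 190 mm along x, 150 mm along y, 6 mm thick, dark metal frame, lying fixed on an LED light pad (grey rim, white face, 300 x 210 x 8 mm) on the other side of the rack from the tray. Origin: centre of its underside, 8 mm above the table. Coloured pieces fan out round one empty copper-edged opening in the middle, the white pad showing through.
- opening (a point): Centre of the panel's empty opening, at the height of the panel's top face (14 mm above the table). The opening is 45 mm along this frame's x and 25 mm along its y; z up.

How it is judged:
By the outcome, as a careful person would: the job done as asked, in the order asked, and still so for the second after the job is handed in, while the arm keeps its last pose, push and grip.
It also fails if it takes over 45 s, if anything falls off the work surface, if the arm or the gripper's body presses on something with over 40 N, if the wrist force passes 120 N, or if a joint passes its speed limit or range.

## Working session

There is one attempt and no reset: what is moved stays moved. The work goes in short steps, Python scripts to look and compute and a tool call to move; the robot and the scene stay as the last step left them, time stands still between calls to the robot, and variables do not carry over. Pictures are saved under pics/ and viewed, about 8 in all and at most 12, crops included, and the job is handed in when it is done.

Besides the shell and the picture viewer there is one more tool, called by a JSON object that holds its "method" and its "body". apply_moves: Moves the arm, as the interface text tells. Its arguments: {"type":"object","properties":{"deltas":{"type":"array","items":{"type":"object","properties":{"translation":{"type":"array","items":{"type":"number"}},"turn":{"type":"array","items":{"type":"number"}},"hand":{"type":"number"}}}},"newtons":{"type":"number"}},"required":["deltas"]}

```bash
mkdir -p pics; ls
python3 - <<'E'
from bench import readout,camera,calibration
import cv2,numpy as np
s=readout.read_state(); print({k:np.round(v,3).tolist() for k,v in s.items()})
for n in("top","scene"):
    c=calibration(n); print(n,{k:np.round(v,3).tolist() for k,v in c.items()})
    cv2.imwrite(f"pics/{n}0.png",camera(n)[:,:,::-1])
E
```

```text
pics
{'time': 0.0, 'joint_positions': [-1.364, 0.333, -0.065, 1.461, 0.022, 1.35, -0.088], 'joint_vel': [-0.0, -0.0, -0.0, 0.0, -0.001, -0.002, 0.001], 'joint_torque': [-0.001, -62.325, 0.024, -38.99, -0.061, 0.04, 0.0], 'ee_pos': [0.142, 0.608, 0.216], 'eef_rot': [0.115, 0.993, -0.001, -0.0], 'ft_force': [-0.695, -0.116, 0.828], 'torque': [0.016, -0.002, 0.008], 'width': 0.087}
top {'fx': 480.876, 'fy': 480.876, 'cx': 324.641, 'cy': 238.737, 'extrinsics': [[0.023, -1.0, -0.02, -0.019], [-0.987, -0.019, -0.158, 0.589], [0.158, 0.023, -0.987, 0.991], [0.0, 0.0, 0.0, 1.0]]}
scene {'fx': 459.352, 'fy': 459.352, 'cx': 312.915, 'cy': 245.241, 'extrinsics': [[0.744, 0.668, 0.009, -0.408], [0.546, -0.601, -0.584, -0.297], [-0.384, 0.439, -0.812, 1.115], [0.0, 0.0, 0.0, 1.0]]}
```

View pics/top0.png

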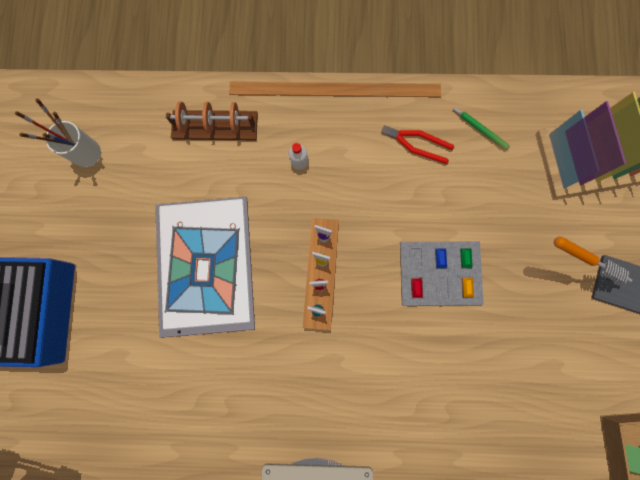

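View pics/scene0.png

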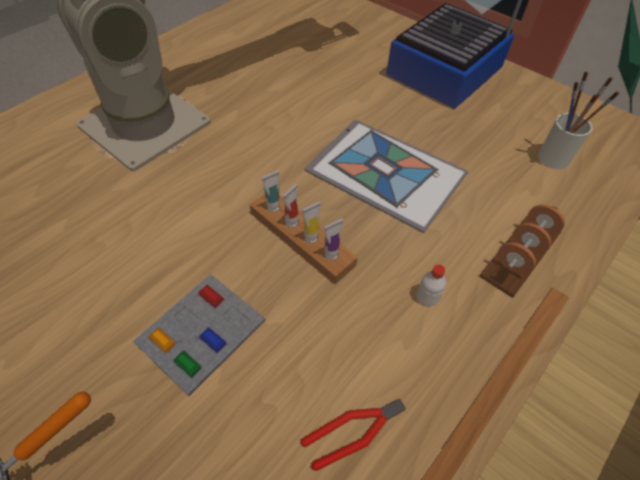

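The top view shows the panel on the left with its opening near (203,270), tubes at about (320,235–312), the flux bottle at (298,157), and the tray on the right with amber at (467,288). In the scene view amber is near (162,340) and the opening near (383,167). I'll enlarge these areas to get exact points.

Run:
```python
import cv2,numpy as np
t=cv2.imread("pics/top0.png");s=cv2.imread("pics/scene0.png")
def cr(im,x,y,w,h,k): return cv2.resize(im[y:y+h,x:x+w],None,fx=k,fy=k,interpolation=cv2.INTER_CUBIC)
# each 50x37 *8 = 400x296
a=[cr(t,445,270,50,37,8),cr(s,137,322,50,37,8),cr(t,178,252,50,37,8),cr(s,358,148,50,37,8)]
for i in a:
    for k in range(0,50,10): cv2.putText(i,str(k),(k*8,10),0,.35,(255,255,255),1); cv2.line(i,(k*8,0),(k*8,5),(255,255,255),1)
    for k in range(0,37,10): cv2.putText(i,str(k),(0,k*8+5),0,.35,(255,255,255),1)
cv2.imwrite("pics/crops.png",np.vstack([np.hstack(a[:2]),np.hstack(a[2:])]))
```

```text
(no output)
```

View pics/crops.png

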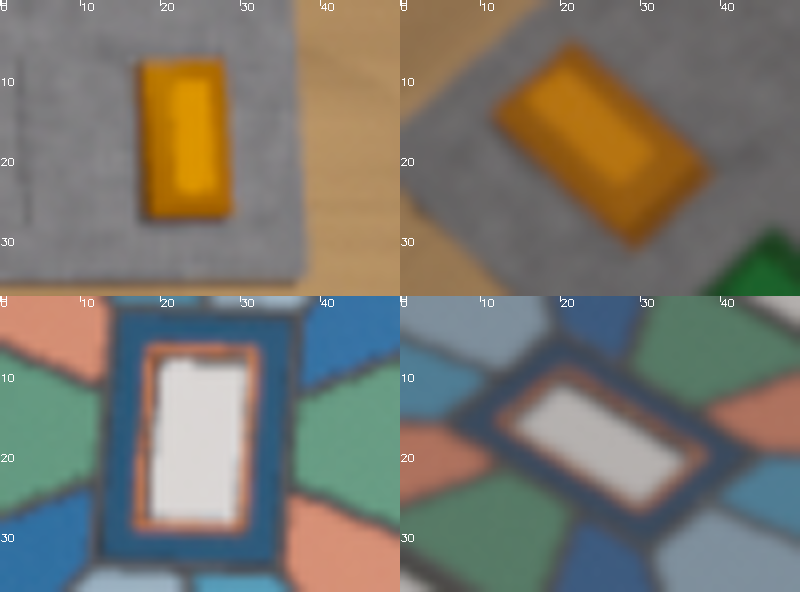

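Amber's top-face centre is at top (468.6,286.6) and scene (160.4,336.9). The copper rectangle's corners are also readable in both views.

```bash
cat > h.py <<'E'
from bench import readout,camera,calibration
import cv2,numpy as np
from scipy.spatial.transform import Rotation as R
def tri(pa,pb,a="top",b="scene"):
    Ps=[]
    for n in(a,b):
        c=calibration(n);K=np.array([[c["fx"],0,c["cx"]],[0,c["fy"],c["cy"]],[0,0,1]]);Ps.append(K@np.array(c["extrinsics"])[:3])
    X=cv2.triangulatePoints(*Ps,np.array(pa,float).reshape(-1,2).T,np.array(pb,float).reshape(-1,2).T)
    return (X[:3]/X[3]).T
E
python3 - <<'E'
from h import *
np.set_printoptions(precision=4,suppress=True)
o=lambda l,x,y:np.array(l,float)/8-.5+[x,y]
# amber top face corners, order: far/left.. (top view: TL,TR,BR,BL)
at=o([(172,80),(208,80),(214,194),(176,194)],445,270)
asc=o([(218,183),(255,150),(165,62),(125,98)],137,322)
print("amber c",tri(at.mean(0),asc.mean(0)))
pt=o([(147,49),(260,49),(246,235),(133,234)],178,252)
# top view TL = far x, left(+y). scene: +x is right-down, +y right-up
ps=o([(310,156),(238,219),(97,116),(165,66)],358,148)
print("opening c",tri(pt.mean(0),ps.mean(0))); q=tri(pt,ps);print(q)
d=(q[0]-q[3]+q[1]-q[2]);print(np.degrees(np.arctan2(d[1],d[0])))
# tray edges / amber outline direction from top view
def plane(p,z):
    c=calibration("top");E=np.array(c["extrinsics"]);p=np.atleast_2d(p)
    r=np.c_[(p[:,0]-c["cx"])/c["fx"],(p[:,1]-c["cy"])/c["fy"],np.ones(len(p))]@E[:3,:3]
    C=-E[:3,:3].T@E[:3,3];return C+r*((z-C[2])/r[:,2])[:,None]
q=plane([(401,242),(481,241.5),(483,304.5),(402,305.5)],.01);print("tray",q,q.mean(0))
for u,v in((0,3),(1,2)):
    d=q[u]-q[v];print(np.degrees(np.arctan2(d[1],d[0])),np.linalg.norm(d))
q=plane(o([(147,49),(260,49),(246,235),(133,234)],178,252),.014);print(q,q.mean(0))
for i in (0,1,2,3):
    d=q[i]-q[(i+1)%4];print(np.degrees(np.arctan2(d[1],d[0])),np.linalg.norm(d))
print(plane([(298,147)],.095),plane([(322,232),(317,312)],.122))
c=calibration("wrist");print(c)
E
```

```text
amber c [[ 0.4939 -0.3203  0.021 ]]
opening c [[0.5202 0.2646 0.0118]]
[[0.5459 0.2803 0.0109]
 [0.546  0.2482 0.0108]
 [0.4947 0.2485 0.0154]
 [0.4945 0.2809 0.0115]]
-0.5389648429927981
tray [[ 0.5908 -0.1757  0.01  ]
 [ 0.5954 -0.3527  0.01  ]
 [ 0.4568 -0.3531  0.01  ]
 [ 0.4507 -0.1776  0.01  ]] [ 0.5234 -0.2647  0.01  ]
0.7633300551421608 0.1400347815669836
0.1651218191463182 0.1385650444074899
[[0.5459 0.2798 0.014 ]
 [0.5466 0.2483 0.014 ]
 [0.4949 0.249  0.014 ]
 [0.4945 0.2803 0.014 ]] [0.5205 0.2644 0.014 ]
91.17542246314885 0.031578427657395144
-0.8206818719179995 0.05166179856885779
-89.27366372802025 0.03135247236839725
179.42252936777723 0.05140876773817268
[[0.7773 0.0535 0.095 ]] [[ 0.5904 -0.0026  0.122 ]
 [ 0.4317  0.0034  0.122 ]]
{'fx': 371.64829954431775, 'fy': 371.64829954431775, 'cx': 317.50985331812586, 'cy': 234.30560120740026, 'extrinsics': array([[ 0.2279,  0.9737, -0.0026, -0.6241],
       [ 0.9281, -0.2164,  0.3029, -0.0366],
       [ 0.2944, -0.0714, -0.953 ,  0.3919],
       [ 0.    ,  0.    ,  0.    ,  1.    ]])}
```

{"method": "apply_moves", "body": {"deltas": [{"translation":[0.032,-0.029,0.0],"turn":[0,0,0.047],"hand":0.087},{"translation":[0.032,-0.029,0.0],"turn":[0,0,0.047],"hand":0.087},{"translation":[0.032,-0.029,0.0],"turn":[0,0,0.047],"hand":0.087},{"translation":[0.032,-0.029,0.0],"turn":[0,0,0.047],"hand":0.087},{"translation":[0.032,-0.029,0.0],"turn":[0,0,0.047],"hand":0.087}], "newtons": 15}}

```text
time: 0.6
ee_pos: [0.299, 0.4606, 0.2125]
eef_rot: [-0.013, 1.0, -0.002, -0.002]
ft_force: [0.7, 1.9, -0.1]
width: 0.087
```

{"method": "apply_moves", "body": {"deltas": [{"translation":[0.037,-0.033,0.0],"turn":[0,0,0],"hand":0.087},{"translation":[0.037,-0.033,0.0],"turn":[0,0,0],"hand":0.087},{"translation":[0.037,-0.033,0.0],"turn":[0,0,-0.02],"hand":0.087},{"translation":[0.037,-0.033,0.0],"turn":[0,0,0],"hand":0.087},{"translation":[0.037,-0.033,0.004],"turn":[0,0,0],"hand":0.087}]}}

```text
time: 1.1
ee_pos: [0.4835, 0.2919, 0.2152]
eef_rot: [-0.005, 1.0, -0.003, -0.003]
ft_force: [0.3, 0.2, 1.3]
width: 0.0872
```

{"method": "apply_moves", "body": {"deltas": [{"translation":[0.02,-0.02,0.004],"turn":[0,0,0],"hand":0.087},{"translation":[0,0,0],"turn":[0,0,0],"hand":0.087}]}}

```text
time: 1.3
ee_pos: [0.5091, 0.2635, 0.2191]
eef_rot: [0.001, 1.0, -0.004, -0.002]
ft_force: [-0.6, -0.5, -0.5]
width: 0.0868
```

Run:
```python
from h import *
s=readout.read_state(); c=calibration("wrist"); im=camera("wrist")[:,:,::-1]
print(s["ee_pos"],s["eef_rot"],np.abs(s["joint_vel"]).max(),s["joint_positions"])
np.savez("w1.npz",E=c["extrinsics"],p=s["ee_pos"],q=s["eef_rot"])
cv2.imwrite("pics/w1.png",im)
```

```text
[0.50905863 0.26352826 0.21911067] [ 7.17358384e-04  9.99987295e-01 -4.35014061e-03 -2.44373366e-03] 0.03232129444346044 [-0.75924663  0.22038138  0.23328269  1.60406833 -0.04686986  1.33181618
  1.04946806]
```

View pics/w1.png

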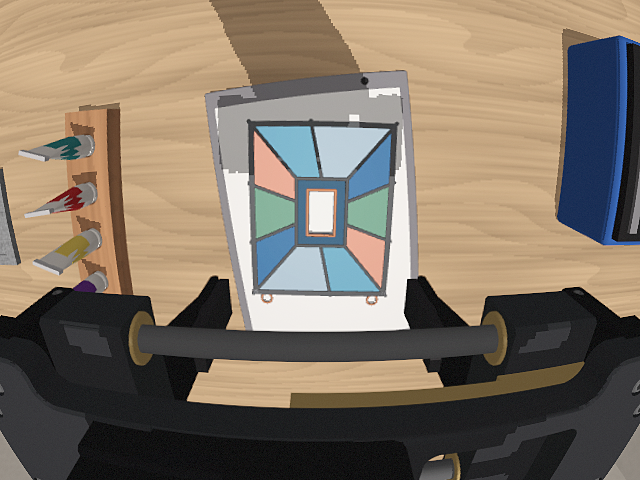

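The wrist view shows the panel whole, with its frame corners at (251,121), (397,121), (385,296) and (253,293) and the copper rectangle at (306–337,187–236). I'll orthorectify both the wrist and top views onto the panel's top plane to compare them.

```bash
cat >> h.py <<'E'
def ortho(im,c,E,x0,y0,z,hx,hy,mm,fish):
    # rows: +x up ; cols: +y left
    nx,ny=int(2*hx/mm),int(2*hy/mm)
    r,cc=np.mgrid[0:nx,0:ny]; X=x0+hx-(r+.5)*mm; Y=y0+hy-(cc+.5)*mm
    P=np.c_[X.ravel(),Y.ravel(),np.full(X.size,z)]
    uv=proj(P,c,E,fish).reshape(nx,ny,2).astype(np.float32)
    return cv2.remap(im,uv[...,0],uv[...,1],cv2.INTER_CUBIC)
def proj(P,c,E,fish):
    E=np.array(E);K=np.array([[c["fx"],0,c["cx"]],[0,c["fy"],c["cy"]],[0,0,1]])
    rv=cv2.Rodrigues(E[:3,:3])[0];t=E[:3,3].copy()
    P=np.ascontiguousarray(P,float).reshape(-1,1,3)
    f=cv2.fisheye.projectPoints(P,rv,t,K,np.zeros(4))[0] if fish else cv2.projectPoints(P,rv,t,K,None)[0]
    return f.reshape(-1,2)
E
python3 - <<'E'
from h import *
d=np.load("w1.npz")
a=ortho(cv2.imread("pics/w1.png"),calibration("wrist"),d["E"],.52,.264,.014,.11,.09,.00045,True)
b=ortho(cv2.imread("pics/top0.png"),calibration("top"),calibration("top")["extrinsics"],.52,.264,.014,.11,.09,.00045,False)
for i in(a,b):
    h,w=i.shape[:2]; print(h,w)
    cv2.line(i,(w//2,0),(w//2,h),(0,0,255),1);cv2.line(i,(0,h//2),(w,h//2),(0,0,255),1)
cv2.imwrite("pics/o1.png",np.hstack([a,b]))
E
```

```text
488 400
488 400
```

View pics/o1.png

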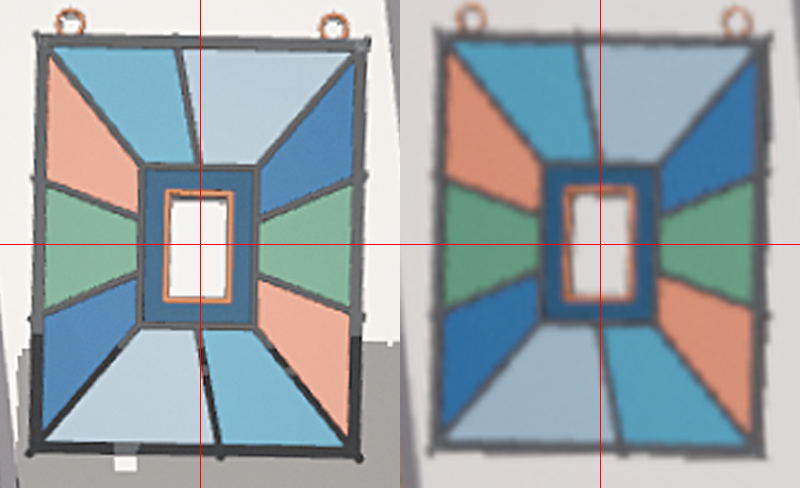

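Both views agree on the opening: x≈0.519, y≈0.2645, yaw about −0.85°. Next I cross to the tray at this height, where the fingertips stay about 8 cm above the tube tops.

{"method": "apply_moves", "body": {"deltas": [{"translation":[-0.003,-0.045,0.0],"turn":[0,0.002,0.003],"hand":0.05},{"translation":[-0.003,-0.045,0.0],"turn":[0,0.002,0.003],"hand":0.05},{"translation":[-0.003,-0.045,0.0],"turn":[0,0,0],"hand":0.05},{"translation":[-0.003,-0.045,0.0],"turn":[0,0,0],"hand":0.05},{"translation":[-0.003,-0.045,0.0],"turn":[0,0,0],"hand":0.05}]}}

```text
time: 1.85
ee_pos: [0.4861, 0.0473, 0.2157]
eef_rot: [-0.014, 1.0, -0.003, -0.007]
ft_force: [0.4, 0.1, -0.7]
width: 0.0558
```

{"method": "apply_moves", "body": {"deltas": [{"translation":[0,-0.045,0.0],"turn":[0,0,0],"hand":0.05},{"translation":[0,-0.045,0.0],"turn":[0,0,0],"hand":0.05},{"translation":[0,-0.045,0.0],"turn":[0,0,0],"hand":0.05},{"translation":[0,-0.045,0.0],"turn":[0,0,0],"hand":0.05},{"translation":[0,-0.045,0.0],"turn":[0,0,0],"hand":0.05}]}}

```text
time: 2.35
ee_pos: [0.4835, -0.1772, 0.2151]
eef_rot: [-0.021, 1.0, -0.001, -0.007]
ft_force: [1.0, 0.2, 0.1]
width: 0.05
```

{"method": "apply_moves", "body": {"deltas": [{"translation":[0.002,-0.045,-0.01],"turn":[0,-0.007,-0.018],"hand":0.05},{"translation":[0.002,-0.045,-0.01],"turn":[0,-0.007,-0.018],"hand":0.05},{"translation":[0.002,-0.04,-0.01],"turn":[0,0,0],"hand":0.05},{"translation":[0,-0.015,-0.02],"turn":[0,0,0],"hand":0.05},{"translation":[0,0,-0.02],"turn":[0,0,0],"hand":0.05}]}}

```text
time: 2.85
ee_pos: [0.4914, -0.3262, 0.144]
eef_rot: [-0.005, 1.0, -0.001, 0.002]
ft_force: [-0.7, 0.7, 0.7]
width: 0.0501
```

{"method": "apply_moves", "body": {"deltas": [{"translation":[0,0,0],"turn":[0,0,0],"hand":0.05}]}}

```text
time: 2.95
ee_pos: [0.4906, -0.3242, 0.1411]
eef_rot: [-0.005, 1.0, 0.0, 0.0]
ft_force: [0.4, 1.0, 0.6]
width: 0.0502
```

Run:
```python
from h import *
s=readout.read_state(); c=calibration("wrist"); im=camera("wrist")[:,:,::-1].copy()
print(s["ee_pos"],s["eef_rot"],np.abs(s["joint_vel"]).max())
np.savez("w2.npz",E=c["extrinsics"],p=s["ee_pos"],q=s["eef_rot"]); cv2.imwrite("pics/w2.png",im)
X,Y=.4925,-.32
a=ortho(im,c,c["extrinsics"],X,Y,.022,.045,.03,.00015,True)
ct=calibration("top");b=ortho(cv2.imread("pics/top0.png"),ct,ct["extrinsics"],X,Y,.022,.045,.03,.00015,False)
for i in(a,b):
    h,w=i.shape[:2];cv2.line(i,(w//2,0),(w//2,h),(0,0,255),1);cv2.line(i,(0,h//2),(w,h//2),(0,0,255),1)
cv2.imwrite("pics/o2.png",np.hstack([a,b])); print(a.shape)
```

```text
[ 0.49060009 -0.32421832  0.14112549] [-5.15741806e-03  9.99986620e-01  3.59469697e-04  1.79853830e-04] 0.04177932712666277
(600, 400, 3)
```

View pics/o2.png

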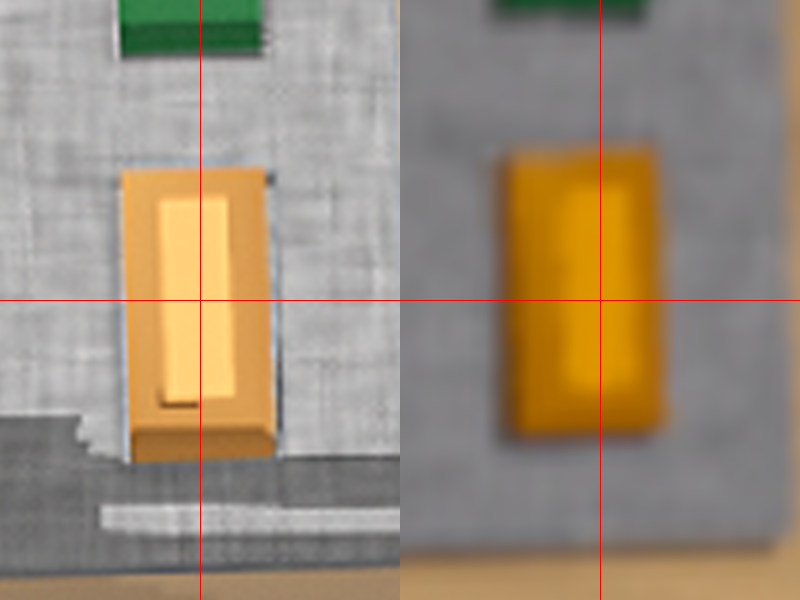

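Amber's top face sits at x≈0.493, y≈−0.3196, yaw about +1.3°. The wrist and top views agree to 1.5 mm, and the triangulated height of 21 mm against the stated 22 mm is fine. Descending now.

{"method": "apply_moves", "body": {"deltas": [{"translation":[0.0024,0.0046,-0.03],"turn":[0,0,0.012],"hand":0.05},{"translation":[0,0,-0.03],"turn":[0,0,0],"hand":0.05},{"translation":[0,0,-0.02],"turn":[0,0,0],"hand":0.05},{"translation":[0,0,-0.01],"turn":[0,0,0],"hand":0.05},{"translation":[0,0,0],"turn":[0,0,0],"hand":0.05}]}}

```text
time: 3.5
ee_pos: [0.5002, -0.3134, 0.0557]
eef_rot: [-0.017, 1.0, 0.001, 0.005]
ft_force: [-0.6, 0.1, 1.1]
width: 0.0497
```

{"method": "apply_moves", "body": {"deltas": [{"translation":[-0.006,-0.005,0],"turn":[0,0.008,-0.008],"hand":0.05},{"translation":[0,0,0],"turn":[0,0,0],"hand":0.05},{"translation":[0,0,0],"turn":[0,0,0],"hand":0.05}]}}

```text
time: 3.8
ee_pos: [0.4959, -0.3188, 0.0593]
eef_rot: [-0.013, 1.0, 0.0, 0.003]
ft_force: [0.0, -0.6, -0.3]
width: 0.0497
```

Run:
```python
from h import *
for _ in range(2):
    s=readout.read_state();print(s["time"],s["ee_pos"],s["eef_rot"],np.abs(s["joint_vel"]).max()); camera("scene")
```

```text
3.8 [ 0.4958726  -0.31884375  0.0593261 ] [-1.29599452e-02  9.99911246e-01  1.11024804e-04  3.08654389e-03] 0.013588490797659777
3.85 [ 0.49581669 -0.31908264  0.0594043 ] [-1.28311434e-02  9.99912730e-01  1.66833036e-06  3.14550492e-03] 0.006512796900163915
```

{"method": "apply_moves", "body": {"deltas": [{"translation":[-0.0028,-0.0005,-0.01],"turn":[0,0.005,0],"hand":0.05},{"translation":[0,0,-0.01],"turn":[0,0,0],"hand":0.05},{"translation":[0,0,-0.005],"turn":[0,0,0],"hand":0.05},{"translation":[0,0,0],"turn":[0,0,0],"hand":0.05},{"translation":[0,0,0],"turn":[0,0,0],"hand":0.05}]}}

```text
time: 4.4
ee_pos: [0.4923, -0.3193, 0.0315]
eef_rot: [-0.013, 1.0, 0.0, -0.0]
ft_force: [-0.6, -0.4, -0.7]
width: 0.0503
```

{"method": "apply_moves", "body": {"deltas": [{"translation":[0.0005,0,-0.0035],"turn":[0,0,0],"hand":0.05},{"translation":[0,0,-0.002],"turn":[0,0,0],"hand":0.05},{"translation":[0,0,0],"turn":[0,0,0],"hand":0.05},{"translation":[0,0,0],"turn":[0,0,0],"hand":0.05}]}}

```text
time: 4.8
ee_pos: [0.4931, -0.3194, 0.0258]
eef_rot: [-0.013, 1.0, 0.0, 0.0]
ft_force: [-0.3, -0.6, -0.1]
width: 0.0498
```

Well placed: fingertips at about 11.8 mm, tray top at 10 mm. Closing.

{"method": "apply_moves", "body": {"deltas": [{"translation":[0,0,0],"turn":[0,0,0],"hand":0.01},{"translation":[0,0,0],"turn":[0,0,0],"hand":0.01},{"translation":[0,0,0],"turn":[0,0,0],"hand":0.01},{"translation":[0,0,0],"turn":[0,0,0],"hand":0.01},{"translation":[0,0,0],"turn":[0,0,0],"hand":0.01}], "newtons": 20}}

```text
time: 5.3
ee_pos: [0.4934, -0.3196, 0.0263]
eef_rot: [-0.013, 1.0, 0.0, 0.001]
ft_force: [-0.3, 0.5, 0.3]
width: 0.0178
```

The opening of 17.8 mm is less than the jewel's 22 mm, so I'll look before going on.

Run:
```python
from h import *
s=readout.read_state();print(s["width"],s["ee_pos"])
w=camera("wrist")[:,:,::-1];s2=camera("scene")[:,:,::-1]
print(readout.read_state()["width"])
a=cv2.resize(w[180:440,170:470],(400,347));b=cv2.resize(s2[280:400,100:238],(400,347),interpolation=cv2.INTER_CUBIC)
cv2.imwrite("pics/g1.png",np.hstack([a,b]))
```

```text
0.017815642892631666 [ 0.4933635  -0.31958906  0.02625757]
0.013181237182949541
```

View pics/g1.png

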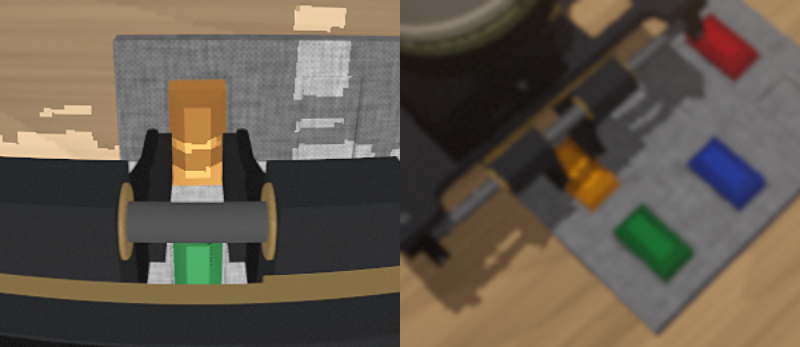

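Run:
```python
from h import *
w=camera("wrist")[:,:,::-1];s=camera("scene")[:,:,::-1]; st=readout.read_state();print(st["width"],st["ee_pos"],st["ft_force"])
a=cv2.resize(w[215:345,250:370],(480,520),interpolation=cv2.INTER_CUBIC);b=cv2.resize(s[310:375,130:170],(320,520),interpolation=cv2.INTER_CUBIC)
cv2.imwrite("pics/g2.png",np.hstack([a,b]));
c=calibration("wrist")
for dy in(-.011,0,.011):
    print(proj(np.array([[.4934+dx,-.3196+dy,z] for z in(.007,.018,) for dx in (-.021,.021)]),c,c["extrinsics"],True).round(0).tolist())
```

```text
0.010938238945190255 [ 0.49337093 -0.31958153  0.02623799] [ 0.01080464  0.41323427 -0.74079918]
[[298.0, 240.0], [297.0, 310.0], [297.0, 247.0], [296.0, 320.0]]
[[318.0, 241.0], [316.0, 310.0], [318.0, 248.0], [316.0, 320.0]]
[[339.0, 241.0], [336.0, 311.0], [340.0, 248.0], [337.0, 321.0]]
```

View pics/g2.png

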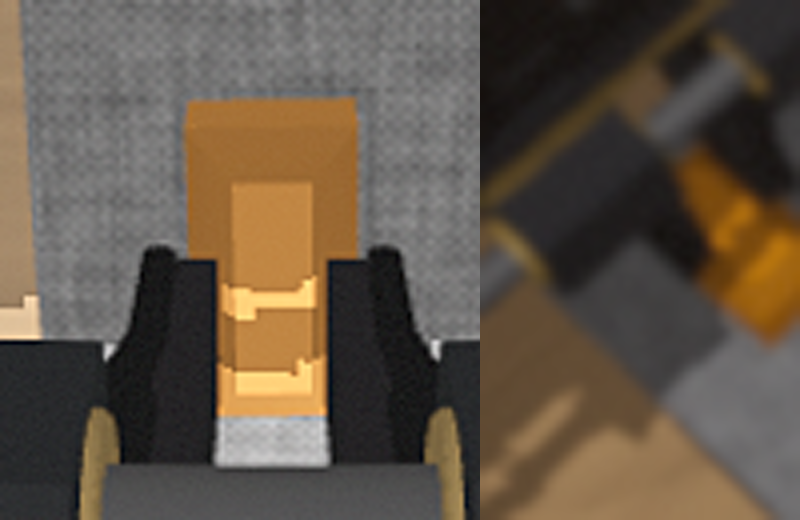

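Run:
```python
from h import *
c=calibration("wrist");s=readout.read_state();print(s["width"],s["eef_rot"])
for z in(.012,.017,.022,.027,.032):
    print(z,proj(np.array([[.4934-.0095,-.3196+dy,z] for dy in(-.0055,.0055)]+[[.4934+.0095,-.3196+.0055,z]]),c,c["extrinsics"],True).round(1).tolist())
```

```text
0.010938238945190255 [-1.28534384e-02  9.99917262e-01  4.72677056e-05  5.06051073e-04]
0.012 [[307.4, 264.2], [328.3, 264.7], [327.0, 296.8]]
0.017 [[307.2, 267.9], [328.5, 268.4], [327.2, 301.0]]
0.022 [[306.9, 271.8], [328.8, 272.3], [327.4, 305.5]]
0.027 [[306.6, 275.8], [329.1, 276.4], [327.7, 310.2]]
0.032 [[306.3, 280.1], [329.4, 280.7], [327.9, 315.0]]
```

The picture shows the pads closing above the jewel's facets. In the wrist view their lower edge appears at z≈0.03, not 0.012, so the fingertips stand higher than the text implies. I'll open, go down 5 mm (safe, since the closure met nothing down to 11 mm) and measure the pad edge again.

{"method": "apply_moves", "body": {"deltas": [{"translation":[0,0,0],"turn":[0,0,0],"hand":0.04},{"translation":[0,0,0],"turn":[0,0,0],"hand":0.04},{"translation":[0,0,0],"turn":[0,0,0],"hand":0.04},{"translation":[0,0,0],"turn":[0,0,0],"hand":0.04},{"translation":[0,0,0],"turn":[0,0,0],"hand":0.04}]}}

```text
time: 6.0
ee_pos: [0.4933, -0.3195, 0.0262]
eef_rot: [-0.013, 1.0, 0.0, 0.0]
ft_force: [0.6, 0.4, -0.0]
width: 0.038
```

Run:
```python
from h import *
s=readout.read_state();c=calibration("wrist");w=camera("wrist")[:,:,::-1];print(s["width"],s["ee_pos"],s["ft_force"])
E=np.array(c["extrinsics"]);print("cam",-E[:3,:3].T@E[:3,3])
a=cv2.resize(w[210:360,218:418],(800,600),interpolation=cv2.INTER_CUBIC)
for z,col in((.012,(0,0,255)),(.022,(0,255,0)),(.032,(255,0,0))):
    P=proj(np.array([[.4934+dx,-.3196+dy,z] for dy in(-.02,.02) for dx in(-.0095,.0095)]),c,E,True)
    for p in P: cv2.drawMarker(a,tuple(int(v) for v in (p-[218,210]+.5)*4),col,0,16,1)
cv2.imwrite("pics/g3.png",a)
```

```text
0.03804328785376084 [ 0.49333845 -0.31953971  0.02619069] [ 0.58770462  0.43240153 -0.04618426]
cam [ 0.40946369 -0.32147471  0.19332585]
```

View pics/g3.png

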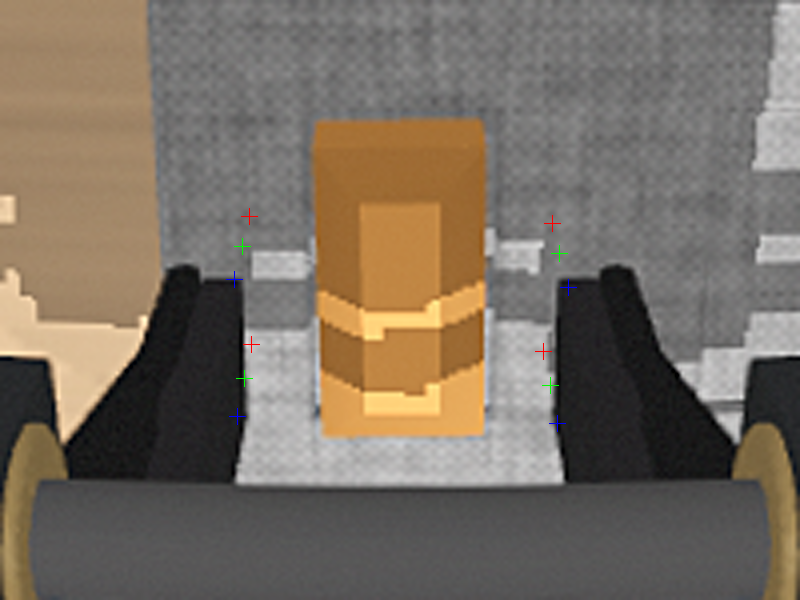

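Pad lower edges are at row 280, matching the z≈0.031 markers, and the jewel is centred between them at column 400. The tips are therefore about 19 mm higher than the stated geometry gives. I'll go down in stages, watching the force.

{"method": "apply_moves", "body": {"deltas": [{"translation":[0,0,-0.005],"turn":[0,0,0],"hand":0.04},{"translation":[0,0,-0.005],"turn":[0,0,0],"hand":0.04},{"translation":[0,0,0],"turn":[0,0,0],"hand":0.04},{"translation":[0,0,0],"turn":[0,0,0],"hand":0.04}]}}

```text
time: 6.45
ee_pos: [0.4932, -0.3194, 0.015]
eef_rot: [-0.013, 1.0, 0.0, 0.0]
ft_force: [0.0, -0.4, 0.5]
width: 0.04
```

```bash
cat >> h.py <<'E'
def tips():
    s=readout.read_state();c=calibration("wrist");w=camera("wrist")[:,:,::-1];E=np.array(c["extrinsics"])
    print(s["width"],s["ee_pos"],s["eef_rot"],s["ft_force"])
    g=w.max(2).astype(int);
    for col in(271,274,361,364): # pad end faces
        r=np.where(g[255:300,col]<60)[0];print(col,255+r[0] if len(r) else None)
    x,y,_=s["ee_pos"]
    for z in(.012,.017,.022,.027,.032): print(z,proj(np.array([[x-.0095,y+d,z] for d in(-.02,.02)]),c,E,True).round(1).tolist())
    return w
E
python3 -c "
from h import *
cv2.imwrite('pics/g4.png',tips())"
```

```text
0.039969998895131496 [ 0.49316535 -0.31942016  0.01496071] [-1.28636799e-02  9.99917215e-01  1.65115460e-04  2.48932721e-04] [ 0.01245228 -0.40453898  0.51680131]
271 280
274 280
361 280
364 280
0.012 [[277.9, 271.9], [357.8, 273.8]]
0.017 [[276.9, 276.0], [358.8, 277.9]]
0.022 [[275.9, 280.2], [359.9, 282.2]]
0.027 [[274.7, 284.7], [361.0, 286.7]]
0.032 [[273.6, 289.5], [362.2, 291.5]]
```

There is no contact at TCP z=0.015, so the stated tip offset is off and the tips are at about 0.0205. I'll go down about 8 mm more.

{"method": "apply_moves", "body": {"deltas": [{"translation":[0,0,-0.004],"turn":[0,0,0],"hand":0.04},{"translation":[0,0,-0.002],"turn":[0,0,0],"hand":0.04},{"translation":[0,0,0],"turn":[0,0,0],"hand":0.04},{"translation":[0,0,0],"turn":[0,0,0],"hand":0.04}]}}

```text
time: 6.9
ee_pos: [0.4932, -0.3194, 0.0085]
eef_rot: [-0.013, 1.0, 0.0, 0.0]
ft_force: [1.4, -0.3, -0.4]
width: 0.0402
```

```bash
python3 -c "
from h import *
cv2.imwrite('pics/g5.png',tips())"
```

```text
0.040164297607530756 [ 0.49316415 -0.31937013  0.00845555] [-1.28788036e-02  9.99917014e-01  2.02881375e-04  2.45528888e-04] [ 1.35355202 -0.26011205 -0.42112299]
271 280
274 280
361 280
364 280
0.012 [[276.7, 277.2], [359.2, 279.1]]
0.017 [[275.6, 281.5], [360.3, 283.5]]
0.022 [[274.5, 286.1], [361.5, 288.1]]
0.027 [[273.3, 290.9], [362.7, 293.0]]
0.032 [[272.0, 296.0], [363.9, 298.1]]
```

{"method": "apply_moves", "body": {"deltas": [{"translation":[0,0,-0.0015],"turn":[0,0,0],"hand":0.04},{"translation":[0,0,0],"turn":[0,0,0],"hand":0.01},{"translation":[0,0,0],"turn":[0,0,0],"hand":0.01},{"translation":[0,0,0],"turn":[0,0,0],"hand":0.01},{"translation":[0,0,0],"turn":[0,0,0],"hand":0.01}]}}

```text
time: 7.45
ee_pos: [0.4933, -0.3195, 0.0071]
eef_rot: [-0.013, 1.0, 0.0, 0.0]
ft_force: [-0.4, -0.4, 0.5]
width: 0.0215
```

{"method": "apply_moves", "body": {"deltas": [{"translation":[0,0,0],"turn":[0,0,0],"hand":0.01},{"translation":[0,0,0],"turn":[0,0,0],"hand":0.01}]}}

```text
time: 7.65
ee_pos: [0.4933, -0.3195, 0.0071]
eef_rot: [-0.013, 1.0, 0.0, 0.0]
ft_force: [-0.3, 0.6, -0.8]
width: 0.0217
```

Stopped at 21.7 mm, so the jewel is gripped. Its underside is level with TCP z (0.007). Lifting gently.

{"method": "apply_moves", "body": {"deltas": [{"translation":[0,0,0.006],"turn":[0,0,0],"hand":0.01},{"translation":[0,0,0.015],"turn":[0,0,0],"hand":0.01},{"translation":[0,0,0.03],"turn":[0,0,0],"hand":0.01},{"translation":[0,0,0.04],"turn":[0,0,0],"hand":0.01},{"translation":[0,0,0.04],"turn":[0,0,0],"hand":0.01}]}}

```text
time: 8.15
ee_pos: [0.4896, -0.3179, 0.1407]
eef_rot: [-0.012, 1.0, 0.002, -0.004]
ft_force: [-0.3, -0.0, 1.5]
width: 0.0213
```

{"method": "apply_moves", "body": {"deltas": [{"translation":[0,0,0.04],"turn":[0,0,0],"hand":0.01},{"translation":[0,0,0.02],"turn":[0,0,0],"hand":0.01},{"translation":[0,0,0],"turn":[0,0,0],"hand":0.01}]}}

```text
time: 8.45
ee_pos: [0.4906, -0.3202, 0.2129]
eef_rot: [-0.011, 1.0, -0.001, 0.002]
ft_force: [-0.2, 0.3, 0.3]
width: 0.0213
```

Run:
```python
from h import *
s=readout.read_state();w=camera("wrist")[:,:,::-1];print(s["width"],s["ee_pos"],s["eef_rot"],s["ft_force"],s["joint_positions"].__str__() if 0 else "")
cv2.imwrite("pics/l1.png",cv2.resize(w[180:380,210:430],(660,600),interpolation=cv2.INTER_CUBIC));cv2.imwrite("pics/l1f.png",w)
```

```text
0.021269671281171326 [ 0.49064306 -0.3201815   0.21292019] [-1.13574157e-02  9.99934135e-01 -5.77986741e-04  1.54948832e-03] [-0.19513478  0.33863051  0.26415539]
```

View pics/l1.png

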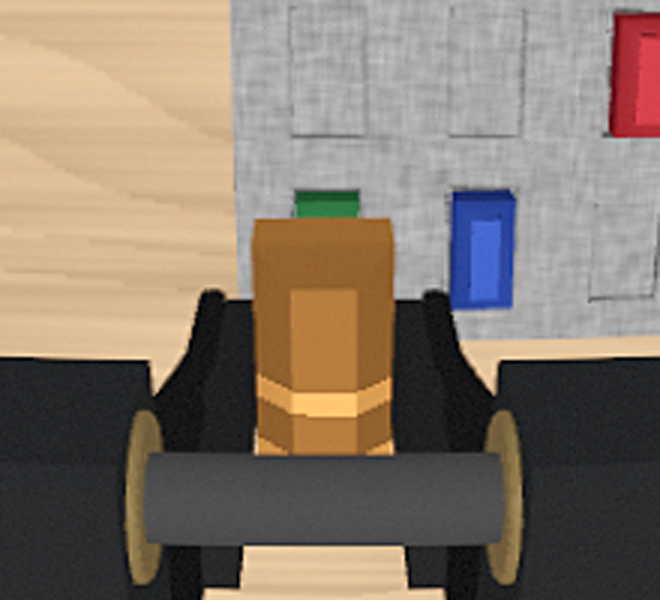

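The jewel is held square between the pads and clear of the tray; blue, red and green are still in their pockets. Carrying it over the tubes with the underside at about 0.21 m.

{"method": "apply_moves", "body": {"deltas": [{"translation":[0.003,0.03,0],"turn":[0,0,-0.005],"hand":0.01},{"translation":[0.004,0.045,0],"turn":[0,0,-0.005],"hand":0.01},{"translation":[0.004,0.045,0],"turn":[0,0,-0.005],"hand":0.01},{"translation":[0.004,0.045,0],"turn":[0,0,-0.005],"hand":0.01},{"translation":[0.004,0.045,0],"turn":[0,0,-0.005],"hand":0.01}]}}

```text
time: 9.0
ee_pos: [0.5036, -0.1105, 0.2083]
eef_rot: [0.009, 1.0, -0.002, -0.002]
ft_force: [0.7, 1.1, 0.7]
width: 0.0215
```

{"method": "apply_moves", "body": {"deltas": [{"translation":[0.003,0.045,0],"turn":[0,0,0],"hand":0.01},{"translation":[0.003,0.045,0],"turn":[0,0,0],"hand":0.01},{"translation":[0.003,0.045,0],"turn":[0,0,0],"hand":0.01},{"translation":[0.003,0.045,0],"turn":[0,0,0],"hand":0.01},{"translation":[0.003,0.045,0],"turn":[0,0,0],"hand":0.01}]}}

```text
time: 9.5
ee_pos: [0.514, 0.1232, 0.2041]
eef_rot: [0.009, 1.0, -0.003, -0.005]
ft_force: [0.9, -0.9, 0.4]
width: 0.0218
```

{"method": "apply_moves", "body": {"deltas": [{"translation":[0.002,0.045,0],"turn":[0,-0.004,0],"hand":0.01},{"translation":[0.002,0.045,0],"turn":[0,-0.004,0],"hand":0.01},{"translation":[0.001,0.03,0],"turn":[0,0,0],"hand":0.01},{"translation":[0,0.01,-0.01],"turn":[0,0,0],"hand":0.01},{"translation":[0,0,-0.02],"turn":[0,0,0],"hand":0.01}]}}

```text
time: 10.0
ee_pos: [0.5147, 0.2653, 0.1694]
eef_rot: [0.004, 1.0, -0.003, -0.003]
ft_force: [0.3, -0.9, -0.0]
width: 0.0215
```

{"method": "apply_moves", "body": {"deltas": [{"translation":[0,0,-0.04],"turn":[0,0,0],"hand":0.01},{"translation":[0,0,-0.03],"turn":[0,0,0],"hand":0.01},{"translation":[0,0,-0.01],"turn":[0,0,0],"hand":0.01},{"translation":[0,0,0],"turn":[0,0,0],"hand":0.01},{"translation":[0,0,0],"turn":[0,0,0],"hand":0.01}]}}

```text
time: 10.5
ee_pos: [0.5117, 0.26, 0.0813]
eef_rot: [0.006, 1.0, -0.006, -0.007]
ft_force: [0.0, 0.2, -0.6]
width: 0.0217
```

{"method": "apply_moves", "body": {"deltas": [{"translation":[0.0075,0.0045,-0.01],"turn":[0.012,-0.014,-0.003],"hand":0.01},{"translation":[0,0,-0.015],"turn":[0,0,0],"hand":0.01},{"translation":[0,0,0],"turn":[0,0,0],"hand":0.01},{"translation":[0,0,0],"turn":[0,0,0],"hand":0.01}]}}

```text
time: 10.9
ee_pos: [0.5217, 0.2648, 0.0599]
eef_rot: [0.008, 1.0, 0.001, 0.003]
ft_force: [0.2, 0.3, 0.1]
width: 0.0218
```

Run:
```python
from h import *
s=readout.read_state();c=calibration("wrist");w=camera("wrist")[:,:,::-1]
print(s["width"],s["ee_pos"],s["eef_rot"],np.abs(s["joint_vel"]).max())
E=np.array(c["extrinsics"]);p=np.array(s["ee_pos"]);Rm=R.from_quat(s["eef_rot"]).as_matrix()
k=4;x0,y0=218,190
a=cv2.resize(w[y0:y0+150,x0:x0+200],(800,600),interpolation=cv2.INTER_CUBIC)
def poly(P,col):
    q=((proj(P,c,E,True)-[x0,y0]+.5)*k).astype(np.int32);print(q.tolist());cv2.polylines(a,[q],True,col,1)
yaw=-.015;A=np.array([[np.cos(yaw),-np.sin(yaw),0],[np.sin(yaw),np.cos(yaw),0],[0,0,1]])
r=np.array([[-1,-1,0],[1,-1,0],[1,1,0],[-1,1,0]])
poly(np.array([.5192,.2645,.014])+(r*[.0225,.0125,0])@A.T,(0,0,255))
poly(np.array([.5192,.2645,.014])+(r*[.095,.075,0])@A.T,(255,0,255))
# jewel model: centred on TCP, underside at TCP height
for z,hx,hy,col in((0,.021,.011,(0,255,0)),(.011,.021,.011,(255,255,0)),(.015,.015,.005,(255,0,0))):
    poly(p+(r*[hx,hy,0]+[0,0,-z])@Rm.T,col)
cv2.imwrite("pics/v1.png",a);cv2.imwrite("pics/v1f.png",w)
```

```text
0.02175172375704323 [0.52171466 0.2648333  0.0598593 ] [0.00777127 0.99996538 0.00125641 0.00269577] 0.010713333807034351
[[312, 120], [318, 393], [475, 393], [480, 120]]
[[-118, -353], [-5, 733], [800, 732], [911, -354]]
[[316, 553], [308, 255], [491, 255], [483, 553]]
[[311, 599], [302, 289], [496, 289], [487, 599]]
[[358, 577], [355, 352], [444, 352], [441, 577]]
```

View pics/v1.png

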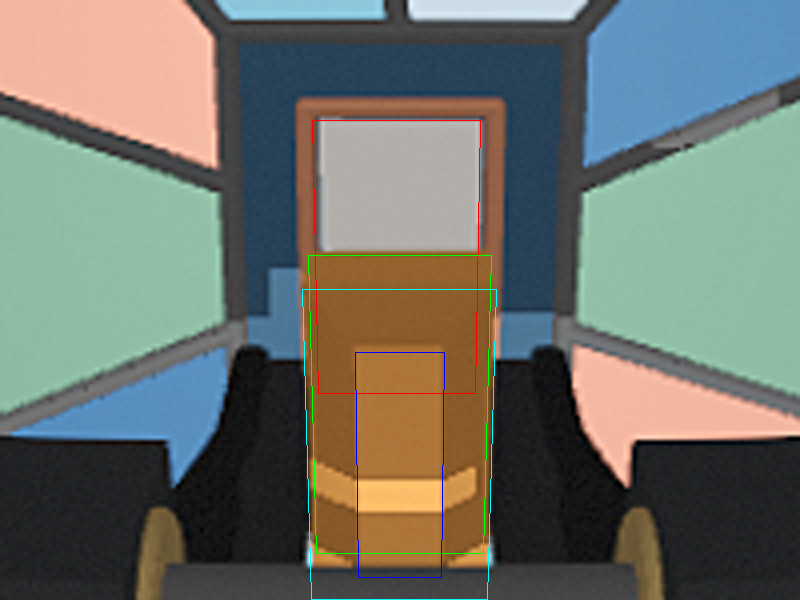

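The overlays fit. The opening's true inner edge is at rows ≥117 and columns 316–483 against the model's 120 and 312–480, and the jewel's edges are within about 5 px (0.6 mm towards −x). The TCP target becomes (0.5193, 0.2649, 0.024).

{"method": "apply_moves", "body": {"deltas": [{"translation":[-0.0024,0,-0.008],"turn":[-0.0025,0.0054,0],"hand":0.01},{"translation":[0,0,-0.008],"turn":[0,0,0],"hand":0.01},{"translation":[0,0,-0.005],"turn":[0,0,0],"hand":0.01},{"translation":[0,0,0],"turn":[0,0,0],"hand":0.01},{"translation":[0,0,0],"turn":[0,0,0],"hand":0.01}]}}

```text
time: 11.45
ee_pos: [0.5189, 0.265, 0.0377]
eef_rot: [0.008, 1.0, -0.0, -0.0]
ft_force: [-0.0, 0.4, -0.7]
width: 0.0213
```

{"method": "apply_moves", "body": {"deltas": [{"translation":[0.0004,0,-0.006],"turn":[0,0,0],"hand":0.01},{"translation":[0,0,-0.005],"turn":[0,0,0],"hand":0.01},{"translation":[0,0,-0.001],"turn":[0,0,0],"hand":0.01},{"translation":[0,0,0],"turn":[0,0,0],"hand":0.01},{"translation":[0,0,0],"turn":[0,0,0],"hand":0.01}]}}

```text
time: 11.95
ee_pos: [0.5194, 0.265, 0.0247]
eef_rot: [0.008, 1.0, -0.0, -0.0]
ft_force: [-0.2, 0.0, -0.1]
width: 0.0218
```

Run:
```python
from h import *
s=readout.read_state();c=calibration("wrist");w=camera("wrist")[:,:,::-1]; sc=camera("scene")[:,:,::-1]
print(s["width"],s["ee_pos"],s["eef_rot"],np.abs(s["joint_vel"]).max(),s["time"])
E=np.array(c["extrinsics"]);p=np.array(s["ee_pos"]);Rm=R.from_quat(s["eef_rot"]).as_matrix()
k=5;x0,y0=258,205
a=cv2.resize(w[y0:y0+120,x0:x0+120],(600,600),interpolation=cv2.INTER_CUBIC)
def poly(P,col):
    q=((proj(P,c,E,True)-[x0,y0]+.5)*k).astype(np.int32);print(q.tolist());cv2.polylines(a,[q],True,col,1)
yaw=-.015;A=np.array([[np.cos(yaw),-np.sin(yaw),0],[np.sin(yaw),np.cos(yaw),0],[0,0,1]])
r=np.array([[-1,-1,0],[1,-1,0],[1,1,0],[-1,1,0]])
poly(np.array([.5187,.2649,.014])+(r*[.0225,.0125,0])@A.T,(0,0,255))
for z,hx,hy,col in((0,.021,.011,(0,255,0)),(.015,.015,.005,(255,0,0))):
    poly(p+(r*[hx,hy,0]+[-.0006,0,0])@np.eye(3)*1+0 if 0 else p+[-.0006,0,0]+(r*[hx,hy,0]+[0,0,-z])@Rm.T,col)
b=cv2.resize(sc[100:340,235:315+0],(200,600),interpolation=cv2.INTER_CUBIC) if 0 else np.vstack([cv2.resize(sc[110:290,250:490],(200,150)),cv2.resize(sc[130:205,350:420],(200,214),interpolation=cv2.INTER_CUBIC),cv2.resize(sc[260:400,130:290],(200,236))])
cv2.imwrite("pics/v2.png",np.hstack([a,b]))
```

```text
0.021786858223043982 [0.51944425 0.26501157 0.02472846] [ 7.58499323e-03  9.99971216e-01 -1.35574057e-05 -1.86006263e-04] 0.0015156029185233045 11.95
[[175, 186], [185, 571], [411, 571], [422, 186]]
[[194, 612], [185, 238], [414, 238], [404, 612]]
[[247, 641], [243, 359], [355, 359], [351, 641]]
```

View pics/v2.png

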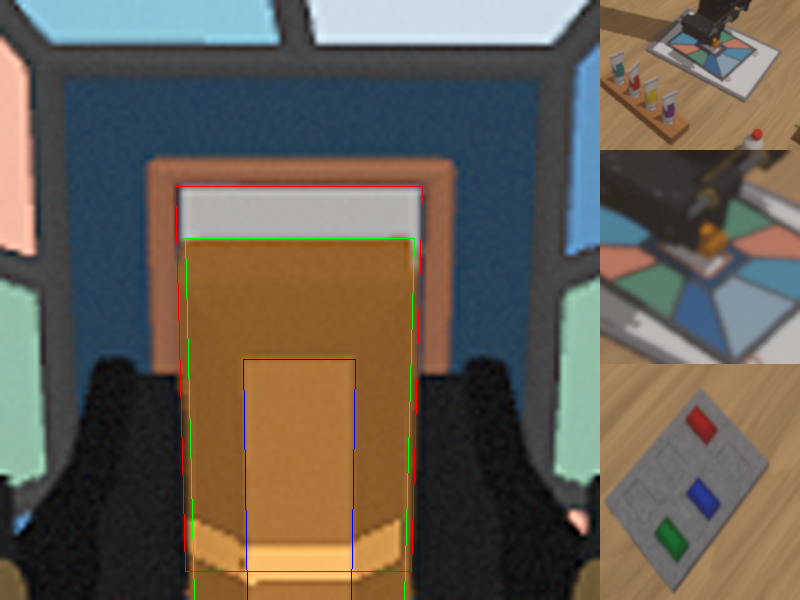

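The jewel model (green and blue lines) and the opening model (red) fit the picture edges to about 0.5 mm. The jewel is centred, parallel and about 10.7 mm above the panel. Tubes, bottle and the other jewels are undisturbed, so I'm handing in.

Run:
```python
from bench import readout,order
s=readout.read_state();print(s["time"],s["ee_pos"],s["width"],s["ft_force"],max(abs(v) for v in s["joint_vel"]));print(order.close_job())
```

```text
12.05 [0.5195282  0.26504268 0.02488528] 0.021764648327509996 [-0.62880547 -0.54154481 -0.16372623] 0.0017326860503222106
the job is handed in; nothing more can be done
None
```

The amber jewel is held still and level over the panel's empty opening, and the job was handed in at 12.05 s. I took it from the tray and carried it over the tubes with its underside about 8 cm above their tops.

**Final position:** the last wrist view put the jewel within about 0.5 mm of centre on the opening and parallel to it within about 0.1°. Its underside is about 10.8 mm above the panel's top face. The grip reads 21.8 mm at 20 N, and the arm was at rest.

**Other objects:** the last scene views show all four tubes standing and the bottle upright. The red, blue and green jewels are in their pockets. Wrist force stayed at sensor-noise level, so I saw no sign of contact with the panel.

**What disagreed:**
- **First grasp missed:** the fingers closed above the jewel without touching it. The wrist view showed the fingertips about 6 mm behind the TCP, not 14 mm ahead as the text says. I went about 19 mm lower and gripped it on the second try.
- **Opening position:** the top and wrist cameras differed by about 1.5 mm along x. I relied on the wrist view, which shows the jewel and the opening together.

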